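# Park the weight box in its sensor lane

## Task

Push the wooden weight box endways down the lane between the two low aluminium rails until its leading end is flush against the end stop, without the box or the robot touching either rail (they carry aligned photocells). Use only the outside of the fingers: do not grip or lift the box, and leave the other things where they stand.

Things in the scene. Friction and masses are not known exactly. Their poses are not given: they have to be found in the camera images.
- weight_box: closed dark wooden box, lid fixed, 65 mm wide (x; a small brass clasp on its -x side is only for looks), 130 mm long (y), 41 mm high, about 0.34 kg, sides upright; origin at the centre of its underside, z up. It stands loose on the counter in front of the lane's mouth, set off from the lane's centreline towards the lane's -x (nearer the robot) by 25 to 70 mm and up to 0.25 rad askew, its two ends equally good to lead
- lane: the fixed end stop of the lane, an aluminium bar 92 mm wide (x), 24 mm high. Origin at counter height in the middle of its inner face; its +y points along the lane's centreline out to the open mouth, which is 190 mm from the stop; its x runs across the lane. Box fully home: box origin at x = 0, y = 65 mm here, box length along y
- rail_near: fixed aluminium guide rail on the lane's -x side (nearer the robot), 10 mm thick, 190 mm long, 15 mm high, with small black photocell heads on its outside up to 14 mm high and 17 mm from its centreline; origin at counter height at its stop end on its centreline, 51 mm from the lane's centreline; the clear lane between the rails is 92 mm wide
- rail_far: the same on the lane's +x side (farther from the robot), mirrored
- white_bottle: bystander: white square bottle with a black cap, 56x56x123 mm; origin at the centre of its underside
- dropper_bottle: bystander: small dark dropper bottle, 37 mm across, 101 mm high; origin at the centre of its underside
- petri_dish: bystander: clear covered petri dish, 96 mm across, 16 mm high; origin at the centre of its underside
- brass_weight: bystander: brass knob weight, 25 mm across, 34 mm high; origin at the centre of its underside
- flask: bystander: glass conical flask, 62 mm across, 103 mm high; origin at the centre of its underside
- cork: bystander: cork stopper, 26 mm across and high; origin at the centre of its underside
- brown_bottle: bystander: brown round bottle with a black cap, 50 mm across, 92 mm high; origin at the centre of its underside
Things that resemble listed ones, but are neither listed nor needed, are in the scene too. What is meant by the weight_box is not green, and is the larger of those in its own colour.

How it is judged:
By the outcome, as a careful person would: the job done as asked, in the order asked, and still so for the second after the job is handed in, with the robot touching nothing.
It also fails if it takes over 54 s, if anything falls off the work surface, if the arm or the gripper's body presses on something with over 40 N, if the wrist force passes 120 N, or if a joint passes its speed limit or range.

## Robot

A 7-joint arm with a two-finger parallel gripper is mounted at the origin on a cart in front of the work surface, level with it; the furniture and walls round the work are solid. World frame = base frame: x ahead of the robot, y to its left, z up, the work surface at z = 0. Lengths are in m, angles in rad, forces in N, time in s.
With the tool pointing down it reaches from about 0.4 to 0.85 m from the base axis. Payload 6.9 kg.
Tool frame: the origin (TCP) lies at the very end of the fingers, on their centre line; the grasp point (between the pads) lies 19 mm behind it; z points along the fingers, y is the direction in which the jaws open and shut (so a half turn about z gives the same grasp; the last joint's range is limited). The gripper opens to 85 mm and grips with 20 to 120 N. Pads are 22 mm wide; open, the fingers measure 114 mm over their backs; the gripper's body (76 mm by 85 mm) begins 54 mm behind the grasp point. The pads swing forward as they close: fully open they stand 13 mm farther back than shut.
Start: joints at [-1.097, 0.507, -0.238, 1.5, 0.126, 1.149, -0.155], TCP at [0.225, 0.583, 0.231] pointing down, gripper open.
Joint ranges: [-3.08, 3.08], [-0.24, 2.05], [-1.43, 1.35], [0, 2.5], [-1.52, 4.66], [0.17, 1.96], [-2.89, 2.89]. Speed limits (rad/s): [2.39, 2.39, 3.14, 3.14, 3.14, 3.14, 3.14].

## Interface

Orientations are given as [roll, pitch, yaw] about the fixed x, y, z axes, in that order (R = Rz(yaw) Ry(pitch) Rx(roll)).
In Python, from workcell import arm gives the robot as it stands.
- The arm moves only by the tool send_rows, never from a script. Its argument "rows" is a list that holds one entry, the list of rows, each a list of 7 numbers: the opening, from 0 (shut) to 1 (fully open), then the shift along the tool's x, y, z in mm, then the turn, a rotation vector about the tool's x, y, z in rad. In form: [[[jaw, tx, ty, tz, wx, wy, wz], ...]]. A call has 1 to 10 rows; each row is the pose to reach, as a shift and turn from the pose commanded when the call began, along the tool's axes at that moment; what a row does not reach only later rows make up. A row lasts 1/12 s, in which the tool goes at most 41.7 mm and 7.16 degrees, less where a joint would pass 70% of its speed; a pose out of reach is approached as far as the arm can. A call with a gripper value outside its range is refused whole. The fingers move at their own pace and stop on an object; the grip force is fixed at half the most. Time passes only in rows, so rows that repeat a pose let the fingers close. It gives the time, the measured TCP pose, the force and the opening at its end, in the units of the state.
- arm.get_obs(): the state, without advancing time (a new reading comes with each control period).
- arm.capture(name): name is "scene" or "top"; returns (picture, depth): 400x640x3 uint8, blue, green, red; 400x640 float32, m along the optical axis (not along the pixel's ray), 0 where there is no reading.
- arm.camera_params(name): a dict with "camera_matrix" (3x3 intrinsics, pixels), "k1" (the pictures are not rectified: a ray, as slopes to the right and down, at radius r is drawn at 1 + k1 r^2 times it, then the intrinsics apply), "R" (3x3) and "t" (3): a world point X has camera coordinates R X + t. Camera axes: x right, y down, z forward; pixel columns grow to the right and rows downward; lengths in m; the calibration is good to about 2 mm. A picture is of the moment at which its call begins. camera_params takes no time and is no camera call.
- arm.close_job(): hands the job in, once; it reports no verdict.
Trained networks look in the newest picture that a camera, given by its name, has taken for a name from the list of things; names that differ only in an ending like _2 or _b are one class to them, and where a whole thing is asked for, a point or a joint stands for the part that bears it (a point fixed in the world has none). Each returns a list of dicts, best first, with "score" (0 to 1); they miss things now and then, are a little off and sometimes report something else, mostly with a low value. They report only what shows in the picture. A call takes as long as a camera call. They do not tell look-alikes from the thing itself.
- arm.recognise(thing, camera): "xyz" ([x, y, z] in m, in world coordinates, good to about 4 mm: the middle of the surface that is visible of it).
- arm.spot_point(thing, camera): "xyz" ([x, y, z] in m, in world coordinates, good to about 4 mm: a listed point, or the origin of a listed thing).
The state is a dict: "clock": time; "joint_positions": joint angles; "qd": joint speeds; "joint_efforts": joint torques, N m; "tcp_pos": TCP position; "tcp_rot": TCP orientation; "wrist_force": force on the tool from outside, world axes, zero at the start; "moment": the same for the moment, N m; "width": opening from 0.0 (shut) to 1.0 (fully open).
Only numpy, scipy, OpenCV 4.12 (cv2) and the standard library are available. Lean on these libraries where they do the work, as an engineer would, in place of code of your own. Each camera call takes 0.05 s, during which the arm holds its last target.

## Working session

There is one attempt and no reset: what is moved stays moved. The work goes in short steps, Python scripts to look and compute and a tool call to move; the robot and the scene stay as the last step left them, time stands still between calls to the robot, and variables do not carry over. Pictures are saved under pics/ and viewed, and the job is handed in when it is done.

Besides the shell and the picture viewer there is one more tool, called after "Emit:" as a command line: name --argument value ..., lists and objects as JSON in quotes. send_rows: Moves the arm, as the interface text tells. Its arguments: {"type":"object","properties":{"rows":{"type":"array"}},"required":["rows"]}

```bash
mkdir -p pics; ls; python3 - <<'E'
from workcell import arm
import cv2
o=arm.get_obs(); print({k:o[k] for k in ('clock','tcp_pos','tcp_rot','width','wrist_force')})
for n in('scene','top'):
    p,d=arm.capture(n); cv2.imwrite(f'pics/{n}0.png',p)
    print(n,arm.camera_params(n))
E
```

```text
pics
{'clock': 0.0, 'tcp_pos': array([0.22462742, 0.5827123 , 0.23042591]), 'tcp_rot': array([-3.13981058e+00,  2.48349681e-05,  2.77383178e+00]), 'width': 1.0009055105241493, 'wrist_force': array([ 0.77577467, -0.07287622,  0.57272002])}
scene {'camera_matrix': array([[389.34605597,   0.        , 326.14237871],
       [  0.        , 389.34605597, 196.45890272],
       [  0.        ,   0.        ,   1.        ]]), 'k1': 0.030587003881204014, 'R': array([[-0.86790735, -0.496532  ,  0.01388568],
       [-0.22883157,  0.37485953, -0.8983966 ],
       [ 0.44087748, -0.78290249, -0.43896553]]), 't': array([0.54784631, 0.09894816, 1.49030566])}
top {'camera_matrix': array([[449.89320423,   0.        , 313.80598896],
       [  0.        , 449.89320423, 193.31691913],
       [  0.        ,   0.        ,   1.        ]]), 'k1': 0.027769089496700764, 'R': array([[-0.02918988, -0.99957337,  0.00101433],
       [-0.98463606,  0.02857887, -0.17226454],
       [ 0.17216206, -0.00602713, -0.9850502 ]]), 't': array([0.14103664, 0.55419057, 1.45935575])}
```

View pics/scene0.png

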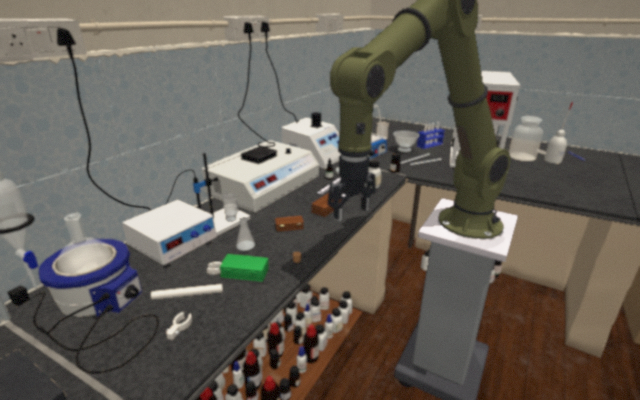

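View pics/top0.png

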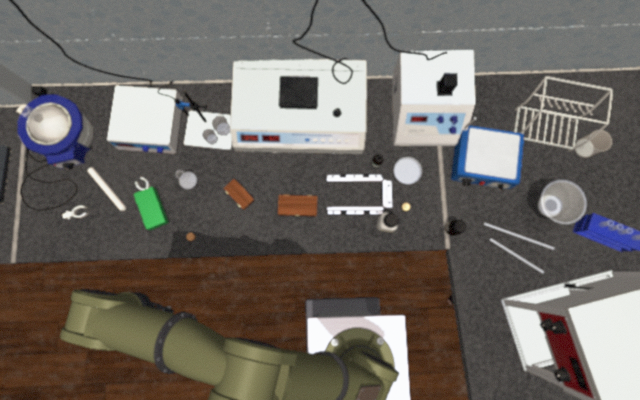

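```bash
python3 - <<'E'
from workcell import arm
import numpy as np
for th in ['weight_box','lane','rail_near','rail_far']:
  for r in arm.spot_point(th,'top')[:3]: print(th,np.round(r['xyz'],4),round(r['score'],2))
for th in ['white_bottle','dropper_bottle','petri_dish','brass_weight','flask','cork','brown_bottle']:
  for r in arm.spot_point(th,'top')[:2]: print(th,np.round(r['xyz'],4),round(r['score'],2))
print(arm.get_obs()['clock'])
E
```

```text
weight_box [0.5693 0.3832 0.0012] 0.89
weight_box [0.5223 0.1833 0.0025] 0.8
weight_box [0.5325 0.6778 0.0009] 0.66
lane [ 0.5565 -0.1094 -0.0037] 0.84
rail_near [ 0.5076 -0.1062 -0.0009] 0.57
rail_near [0.5228 0.1811 0.002 ] 0.37
rail_far [ 0.607  -0.112  -0.0007] 0.93
white_bottle [ 0.4536 -0.1152  0.0017] 0.61
dropper_bottle [ 6.706e-01 -9.320e-02 -1.000e-04] 0.4
petri_dish [ 6.356e-01 -1.965e-01 -2.000e-04] 0.98
petri_dish [ 0.5067 -0.1064  0.002 ] 0.68
brass_weight [ 0.5081 -0.1806  0.0023] 0.59
flask [ 6.280e-01  5.602e-01 -6.000e-04] 0.78
brown_bottle [ 0.4314 -0.3411 -0.0023] 0.63
0.65
```

The top picture shows the box at px (297,205), the lane at px (327–392, 175–215) with its stop at the right, and a smaller brown look-alike at (238,193). The green one is at (150,208). I'll measure next with rectified views.

```bash
cat > h.py <<'E'
from workcell import arm
import numpy as np, cv2
def proj(X,n):
    c=arm.camera_params(n); Xc=np.asarray(X)@c['R'].T+c['t']
    s=Xc[...,:2]/Xc[...,2:]; r2=(s**2).sum(-1,keepdims=True)
    s=s*(1+c['k1']*r2); K=c['camera_matrix']
    return s*[K[0,0],K[1,1]]+[K[0,2],K[1,2]]
def ortho(img,n,z,x0,x1,y0,y1,s=0.001):
    # rows: x decreasing downward, cols: y decreasing rightward
    xs=np.arange(x1,x0,-s); ys=np.arange(y1,y0,-s)
    Y,X=np.meshgrid(ys,xs); P=np.stack([X,Y,np.full_like(X,z)],-1)
    uv=proj(P,n).astype(np.float32)
    return cv2.remap(img,uv[...,0],uv[...,1],cv2.INTER_CUBIC)
def boxfit(p,n='top',c=(0.52,0.18),z=0.041,rad=0.12):
    x0,x1,y0,y1=c[0]-rad,c[0]+rad,c[1]-rad,c[1]+rad
    o=ortho(p,n,z,x0,x1,y0,y1,0.0005).astype(float)
    m=((o[...,2]-o[...,0]>28)).astype(np.uint8)*255
    m=cv2.morphologyEx(m,cv2.MORPH_CLOSE,np.ones((9,9)))
    cs,_=cv2.findContours(m,cv2.RETR_EXTERNAL,cv2.CHAIN_APPROX_NONE)
    k=max(cs,key=cv2.contourArea); (cx,cy),(w,h),a=cv2.minAreaRect(k)
    bp=cv2.boxPoints(((cx,cy),(w,h),a)); W=np.stack([x1-bp[:,1]*.0005,y1-bp[:,0]*.0005],-1)
    e=W[1]-W[0]; f=W[2]-W[1]; L=e if np.linalg.norm(e)>np.linalg.norm(f) else f
    L=L*np.sign(L[1]); M=cv2.moments(k)
    print('box ctr',np.round([x1-cy*.0005,y1-cx*.0005],4),'centroid',np.round([x1-M['m01']/M['m00']*.0005,y1-M['m10']/M['m00']*.0005],4),'size',np.round([np.linalg.norm(e),np.linalg.norm(f)],4),'yaw of long axis from +y (ccw+)',round(float(np.arctan2(-L[0],L[1])),4))
    return o,m,W
E
python3 - <<'E'
from h import *
p=cv2.imread('pics/top0.png')
o,m,W=boxfit(p)
print(W)
a=ortho(p,'top',0.041,0.42,0.66,-0.15,0.28,.0006)
b=ortho(p,'top',0.015,0.42,0.66,-0.15,0.28,.0006)
cv2.imwrite('pics/oa.png',a); cv2.imwrite('pics/ob.png',b)
np.save('/tmp/m.npy',m); cv2.imwrite('pics/m.png',m)
# rails white mask at z=.015
s=.0005;x1,y1=.66,.12
q=ortho(p,'top',0.015,.46,.66,-.15,.12,s).mean(-1)
# rows profile at several y
for y in (0.06,0.03,0,-0.03,-0.06,-0.09):
    c=int((y1-y)/s); r=q[:,c-6:c+7].mean(1); t=r>110
    d=np.flatnonzero(np.diff(t.astype(int))); print(y,np.round(x1-(d+.5)*s,4))
for x in (.60,.61,.605,.54,.55,.56,.57,.505,.51):
    rr=int((x1-x)/s); r=q[rr-4:rr+5].mean(0); t=r>110
    d=np.flatnonzero(np.diff(t.astype(int))); print('x',x,np.round(y1-(d+.5)*s,4))
E
```

```text
box ctr [0.5219 0.1819] centroid [0.5217 0.1819] size [0.0753 0.1355] yaw of long axis from +y (ccw+) -0.0661
[[0.4887712  0.2519953 ]
 [0.56392175 0.24701843]
 [0.5549695  0.11183976]
 [0.47981894 0.1168166 ]]
0.06 [0.6308 0.6023 0.5202 0.4892]
0.03 [0.6223 0.6018 0.5198 0.5012]
0 [0.6308 0.6008 0.5188 0.4868]
-0.03 [0.6298 0.6008 0.5178 0.4858]
-0.06 [0.6193 0.5998 0.5168 0.4892]
-0.09 [0.6273 0.5993 0.5158 0.4848]
x 0.6 [-0.0438 -0.1448]
x 0.61 [ 0.0827 -0.1173]
x 0.605 [ 0.0802 -0.1382]
x 0.54 [-0.1062 -0.1432]
x 0.55 [-0.1068 -0.1432]
x 0.56 [-0.1078 -0.1438]
x 0.57 [-0.1083 -0.1448]
x 0.505 [ 0.0837 -0.1118]
x 0.51 [ 0.0852 -0.1422]
```

View pics/oa.png

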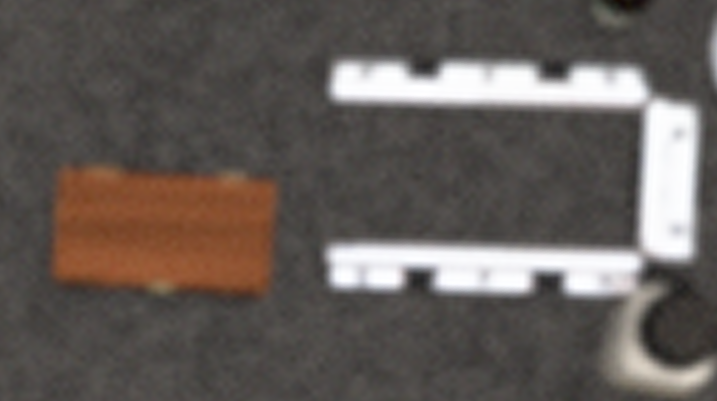

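View pics/m.png

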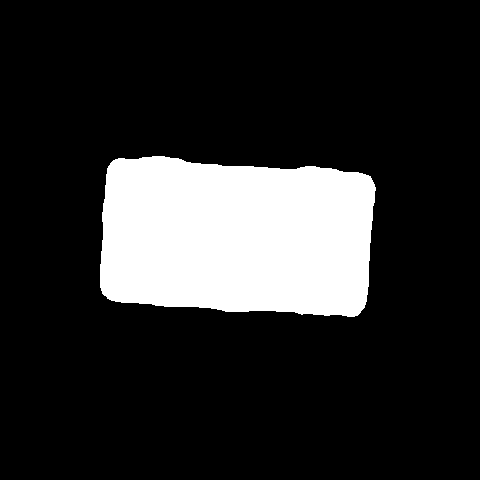

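```bash
cat >> h.py <<'E'
from scipy.optimize import minimize, least_squares
S=4
def hullmask(P3,n,x0,y0,w,h,blur=0.8):
    uv=(proj(P3,n)-[x0,y0]+.5)*S
    m=np.zeros((h*S,w*S),np.uint8)
    hu=cv2.convexHull(uv.astype(np.float32))
    cv2.fillConvexPoly(m,np.round((hu-.5)*16).astype(np.int32),255,shift=4)
    m=cv2.resize(m.astype(np.float32)/255,(w,h),interpolation=cv2.INTER_AREA)
    return cv2.GaussianBlur(m,(0,0),blur)
def boxpts(x,y,yaw,W=.065,L=.13,H=.041):
    c,s=np.cos(yaw),np.sin(yaw); P=[]
    for a in(-1,1):
        for b in(-1,1):
            for z in(0,H):
                P.append([x+c*a*W/2-s*b*L/2,y+s*a*W/2+c*b*L/2,z])
    return np.array(P)
def fitbox(p,n,g):
    uv=proj(boxpts(*g),n); x0,y0=np.floor(uv.min(0)-8).astype(int); x1,y1=np.ceil(uv.max(0)+8).astype(int)
    q=p[y0:y1,x0:x1].astype(float); f=q[...,2]-q[...,0]
    best=None
    def cost(v,full=False):
        m=hullmask(boxpts(*v),n,x0,y0,x1-x0,y1-y0)
        A=np.stack([m.ravel(),np.ones(m.size)],1); sol,res,_,_=np.linalg.lstsq(A,f.ravel(),rcond=None)
        return ((A@sol-f.ravel())**2).mean()**.5
    sx=np.array([[0,0,0],[.006,0,0],[0,.006,0],[0,0,.05]])
    r=minimize(cost,g,method='Nelder-Mead',options=dict(initial_simplex=np.array(g)+sx,xatol=1e-4,fatol=1e-4))
    return r.x,r.fun
def lanepts(x,y,yaw):
    # polygon of lane floor, inner faces tops; floor visible region approximated as intersection handled by caller
    pass
def fitlane(p,n,g):
    # bright mask of rails inner halves + stop
    def T(v,pts):
        c,s=np.cos(v[2]),np.sin(v[2]); pts=np.array(pts,float)
        return np.stack([v[0]+c*pts[:,0]-s*pts[:,1],v[1]+s*pts[:,0]+c*pts[:,1],pts[:,2]],-1)
    def bx(xa,xb,ya,yb,h): return [[a,b,z] for a in(xa,xb) for b in(ya,yb) for z in(0,h)]
    parts=[bx(-.056,-.046,0,.19,.015),bx(.046,.056,0,.19,.015),bx(-.046,.046,-.02,0,.024)]
    win=T(g,[[-.05,-.006,.01],[.05,-.006,.01],[.05,.205,.01],[-.05,.205,.01]])
    uv=proj(win,n); x0,y0=np.floor(uv.min(0)-3).astype(int); x1,y1=np.ceil(uv.max(0)+3).astype(int)
    f=p[y0:y1,x0:x1].astype(float).mean(-1); f=np.clip(f,0,255)
    w=np.zeros(f.shape,np.uint8); cv2.fillConvexPoly(w,np.round(cv2.convexHull((uv-[x0,y0]).astype(np.float32))).astype(np.int32),1); w=w.astype(bool)
    def cost(v):
        m=np.zeros(f.shape,np.float32)
        for b in parts: m=np.maximum(m,hullmask(T(v,b),n,x0,y0,x1-x0,y1-y0))
        A=np.stack([m[w],np.ones(w.sum())],1); sol=np.linalg.lstsq(A,f[w],rcond=None)[0]
        return ((A@sol-f[w])**2).mean()**.5
    sx=np.array([[0,0,0],[.006,0,0],[0,.006,0],[0,0,.04]])
    r=minimize(cost,g,method='Nelder-Mead',options=dict(initial_simplex=np.array(g)+sx,xatol=1e-4,fatol=1e-4))
    return r.x,r.fun
def rel(b,l):
    d=b[:2]-l[:2]; c,s=np.cos(l[2]),np.sin(l[2])
    return np.round([c*d[0]+s*d[1],-s*d[0]+c*d[1],b[2]-l[2]],4)
E
python3 - <<'E'
from h import *
for n in('top','scene'):
    p=cv2.imread(f'pics/{n}0.png')
    for g in ([.522,.182,-.05],[.526,.180,-.08]):
        b=fitbox(p,n,g); print(n,'box',np.round(b[0],4),b[1])
    if n=='top':
      for g in ([.558,-.11,-.02],[.561,-.107,-.03]):
        l=fitlane(p,n,g); print(n,'lane',np.round(l[0],4),l[1])
      print(rel(b[0],l[0]))
E
```

```text
top box [ 0.5242  0.1817 -0.0594] 4.349544653067872
top box [ 0.5241  0.1815 -0.0663] 4.346936429229092
top lane [ 0.5585 -0.1121 -0.0238] 6.679349612527525
top lane [ 0.5585 -0.1121 -0.024 ] 7.143839405273341
[-0.0414  0.2928 -0.0423]
scene box [0.5435 0.1956 0.5089] 12.342324761734835
scene box [0.5408 0.2    0.539 ] 12.695406957806144
```

The box in the lane frame is at (−41 mm, 293 mm, −0.042 rad), which fits the task text. First move: go to the −x side of the box with the jaw axis parallel to the lane.

Emit:
send_rows --rows '[[[0.8, -361, -288, 80, 0, 0, -0.344], [0.8, -361, -288, 80, 0, 0, -0.344], [0.8, -361, -288, 80, 0, 0, -0.344], [0.8, -361, -288, 80, 0, 0, -0.344], [0.8, -361, -288, 80, 0, 0, -0.344], [0.8, -361, -288, 80, 0, 0, -0.344], [0.8, -361, -288, 80, 0, 0, -0.344], [0.8, -361, -288, 80, 0, 0, -0.344], [0.8, -361, -288, 80, 0, 0, -0.344], [0.8, -361, -288, 80, 0, 0, -0.344]]]'

```text
clock: 1.48
tcp_pos: [0.433, 0.2271, 0.1602]
tcp_rot: [3.141, 0.001, 3.118]
wrist_force: [1.2, 0.8, 0.4]
width: 0.797
```

```bash
python3 - <<'E'
from workcell import arm
o=arm.get_obs(); print({k:o[k].round(4) if hasattr(o[k],'round') else o[k] for k in ('clock','tcp_pos','tcp_rot','width','wrist_force','qd','joint_positions')})
E
```

```text
{'clock': 1.4833, 'tcp_pos': array([0.433 , 0.2271, 0.1602]), 'tcp_rot': array([3.1412e+00, 9.0000e-04, 3.1178e+00]), 'width': 0.7974332950686925, 'wrist_force': array([1.1805, 0.84  , 0.3831]), 'qd': array([ 0.9136,  0.114 ,  0.116 ,  0.0929,  0.0081, -0.2248,  0.9995]), 'joint_positions': array([-0.3393,  0.3803, -0.2678,  1.9536,  0.1345,  0.8236,  0.8667])}
```

Emit:
send_rows --rows '[[[0.8, -26, -43, 40, 0, 0, 0], [0.8, -26, -43, 40, 0, 0, 0], [0.8, -26, -43, 80, 0, 0, 0], [0.8, -26, -43, 115, 0, 0, 0], [0.8, -26, -43, 135, 0, 0, 0], [0.8, -26, -43, 148, 0, 0, 0], [0.8, -26, -43, 148, 0, 0, 0]]]'

```text
clock: 2.07
tcp_pos: [0.4558, 0.1847, 0.0097]
tcp_rot: [-3.14, -0.004, 3.118]
wrist_force: [0.5, -0.2, 0.4]
width: 0.796
```

```bash
python3 - <<'E'
from h import *
p,d=arm.capture('top'); cv2.imwrite('pics/top1.png',p); p2,d=arm.capture('scene'); cv2.imwrite('pics/scene1.png',p2)
o=arm.get_obs(); print(o['tcp_pos'].round(4),o['tcp_rot'].round(4),o['wrist_force'].round(2))
cv2.imwrite('pics/c1.png',np.hstack([cv2.resize(p[130:280,230:430],(400,300)),cv2.resize(p2[140:290,260:460],(400,300))]))
E
```

```text
[0.4571 0.1854 0.0122] [-3.1413e+00 -5.0000e-04  3.1179e+00] [-0.02  0.54  1.58]
```

View pics/c1.png

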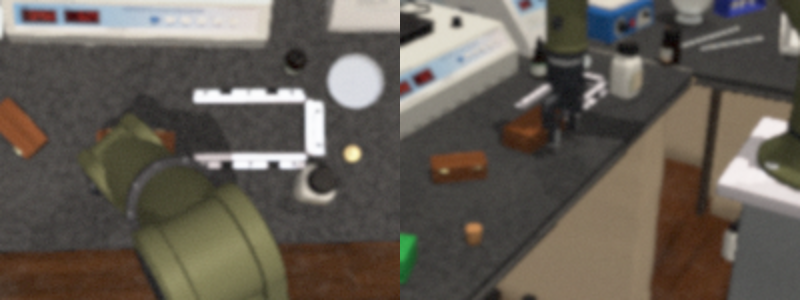

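Emit:
send_rows --rows '[[[0.8, -10, 0, 0, 0, 0, 0], [0.8, -17, 0, 0, 0, 0, 0], [0.8, -22, 0, 0, 0, 0, 0], [0.8, -27, 0, 0, 0, 0, 0], [0.8, -32, 0, 0, 0, 0, 0], [0.8, -37, 0, 0, 0, 0, 0], [0.8, -42, 0, 0, 0, 0, 0], [0.8, -47, 0, 0, 0, 0, 0], [0.8, -51, 0, 0, 0, 0, 0], [0.8, -54, 0, 0, 0, 0, 0]]]'

```text
clock: 3.0
tcp_pos: [0.5116, 0.184, 0.0121]
tcp_rot: [3.142, -0.0, 3.118]
wrist_force: [-4.3, 0.9, 4.0]
width: 0.798
```

```bash
python3 - <<'E'
from h import *
p,d=arm.capture('top'); cv2.imwrite('pics/top2.png',p); p2,d=arm.capture('scene'); cv2.imwrite('pics/scene2.png',p2)
o=arm.get_obs(); print(o['tcp_pos'].round(4),o['tcp_rot'].round(4),o['wrist_force'].round(2))
cv2.imwrite('pics/c2.png',np.hstack([cv2.resize(p[150:250,250:400],(450,300)),cv2.resize(p2[170:250,280:373],(349,300))]))
E
```

```text
[0.5122 0.184  0.0121] [3.1412e+00 1.3000e-03 3.1173e+00] [ 0.26 -0.46  0.31]
```

View pics/c2.png

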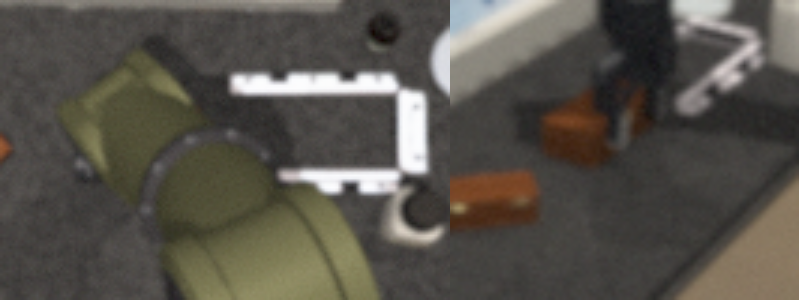

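Emit:
send_rows --rows '[[[0.8, -3, 0, 0, 0, 0, 0], [0.8, -6, 0, 0, 0, 0, 0], [0.8, -8, 0, 0, 0, 0, 0], [0.8, -10, 0, 0, 0, 0, 0], [0.8, -10, 0, 0, 0, 0, 0], [0.8, 10, 0, 0, 0, 0, 0], [0.8, 20, 0, -20, 0, 0, 0], [0.8, 20, 0, -60, 0, 0, 0], [0.8, 20, 0, -100, 0, 0, 0]]]'

```text
clock: 3.85
tcp_pos: [0.4899, 0.1842, 0.1124]
tcp_rot: [-3.141, -0.003, 3.119]
wrist_force: [1.5, 0.1, -0.5]
width: 0.803
```

```bash
python3 - <<'E'
from h import *
p,d=arm.capture('scene'); cv2.imwrite('pics/scene3.png',p)
o=arm.get_obs(); print(o['tcp_pos'].round(4),o['tcp_rot'].round(4),o['wrist_force'].round(2),o['joint_positions'].round(2))
b=fitbox(p,'scene',[.565,.182,-.024]); print(b)
E
```

```text
[0.4942 0.1861 0.1205] [3.138  0.0088 3.1182] [2.63 0.24 4.21] [-0.23  0.48 -0.25  1.91  0.17  0.76  0.96]
(array([ 0.56892877,  0.18262154, -0.00530832]), np.float64(13.808083623192152))
```

Emit:
send_rows --rows '[[[0.4, -73, 166, -10, 0, 0, 1.571], [0.4, -73, 166, -10, 0, 0, 1.571], [0.4, -73, 166, -10, 0, 0, 1.571], [0.4, -73, 166, -10, 0, 0, 1.571], [0.4, -73, 166, -10, 0, 0, 1.571], [0.4, -73, 166, -10, 0, 0, 1.571], [0.4, -73, 166, -10, 0, 0, 1.571], [0.4, -73, 166, -10, 0, 0, 1.571], [0.4, -73, 166, -10, 0, 0, 1.571], [0.4, -73, 166, -10, 0, 0, 1.571]]]'

```text
clock: 4.73
tcp_pos: [0.5687, 0.3488, 0.1223]
tcp_rot: [3.14, 0.0, 1.862]
wrist_force: [-0.6, 0.4, 0.2]
width: 0.398
```

```bash
python3 - <<'E'
from h import *
p,d=arm.capture('top'); cv2.imwrite('pics/top3.png',p); p2,d=arm.capture('scene'); cv2.imwrite('pics/scene3b.png',p2)
o=arm.get_obs(); print(o['tcp_pos'].round(4),o['tcp_rot'].round(4),o['wrist_force'].round(2),o['joint_positions'].round(2))
print(fitbox(p,'top',[.565,.182,-.024]),fitbox(p2,'scene',[.565,.182,-.024]))
cv2.imwrite('pics/c3.png',np.hstack([cv2.resize(p[150:250,250:400],(450,300)),cv2.resize(p2[170:250,280:373],(349,300))]))
E
```

```text
[0.5684 0.349  0.1222] [3.1405e+00 4.0000e-04 1.8659e+00] [-0.51  0.66  0.35] [-0.65  0.66  0.12  1.53 -0.09  0.96 -0.22]
(array([ 0.56795814,  0.18015761, -0.0148837 ]), np.float64(8.970558986167923)) (array([0.56983281, 0.17736619, 0.04715845]), np.float64(14.884363232671456))
```

View pics/c3.png

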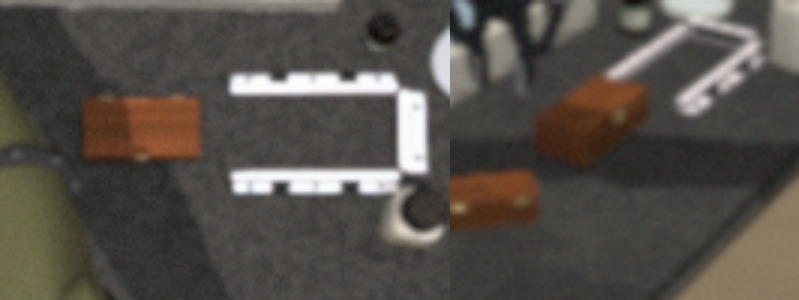

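The top picture now shows the box squared up in front of the mouth, at crop px (142,128), with an arm shadow across it. I'll refit using a feature that ignores the shadow.

```bash
sed -i "s/f=q\[...,2\]-q\[...,0\]$/q=cv2.GaussianBlur(q,(0,0),.6); f=(q[...,2]-q[...,0])\/(q.sum(-1)+15)/" h.py; sed -i 's/fatol=1e-4))\n    return r.x,r.fun/&/; s/fatol=1e-4/fatol=1e-6/' h.py
python3 - <<'E'
from h import *
L=np.array([.5585,-.1121,-.024])
for f,g in (('top0',[.524,.182,-.06]),('top3',[.565,.182,-.024]),('top3',[.568,.18,-.0]),('scene3b',[.567,.18,-.02]),('scene3b',[.563,.183,.02])):
    b=fitbox(cv2.imread(f'pics/{f}.png'),f[:-1] if f[:3]=='top' else 'scene',g); print(f,b[0].round(4),round(b[1],4),rel(b[0],L))
E
```

```text
top0 [ 0.524   0.1817 -0.0628] 0.0107 [-0.0416  0.2929 -0.0388]
top3 [ 0.5673  0.1811 -0.0218] 0.0139 [0.0018 0.2934 0.0022]
top3 [ 0.5673  0.1811 -0.0201] 0.0137 [0.0017 0.2933 0.0039]
scene3b [0.5671 0.1833 0.0169] 0.0534 [0.0015 0.2955 0.0409]
scene3b [0.5672 0.1835 0.0079] 0.0532 [0.0016 0.2957 0.0319]
```

Emit:
send_rows --rows '[[[0.4, -64, -18, 0, 0, 0, 0.321], [0.4, -64, -18, 0, 0, 0, 0.321], [0.4, -64, -18, 0, 0, 0, 0.321], [0.4, -64, -18, 30, 0, 0, 0.321], [0.4, -64, -18, 65, 0, 0, 0.321], [0.4, -64, -18, 90, 0, 0, 0.321], [0.4, -64, -18, 102, 0, 0, 0.321], [0.4, -64, -18, 102, 0, 0, 0.321], [0.4, -64, -18, 102, 0, 0, 0.321]]]'

```text
clock: 5.58
tcp_pos: [0.57, 0.2822, 0.0204]
tcp_rot: [3.142, 0.0, 1.549]
wrist_force: [-0.2, -0.4, 0.9]
width: 0.398
```

```bash
python3 - <<'E'
from h import *
p,d=arm.capture('top'); cv2.imwrite('pics/top4.png',p); p2,d=arm.capture('scene'); cv2.imwrite('pics/scene4.png',p2)
o=arm.get_obs(); print(o['tcp_pos'].round(4),o['tcp_rot'].round(4),o['wrist_force'].round(2))
L=np.array([.5585,-.1121,-.024]); print('tcp lane',rel(np.r_[o['tcp_pos'][:2],0],L))
cv2.imwrite('pics/c4.png',np.hstack([cv2.resize(p[150:250,250:400],(450,300)),cv2.resize(p2[170:250,280:373],(349,300))]))
E
```

```text
[0.5709 0.2826 0.0219] [ 3.1390e+00 -1.3000e-03  1.5477e+00] [-0.25 -0.07 -0.34]
tcp lane [0.0029 0.3949 0.024 ]
```

View pics/c4.png

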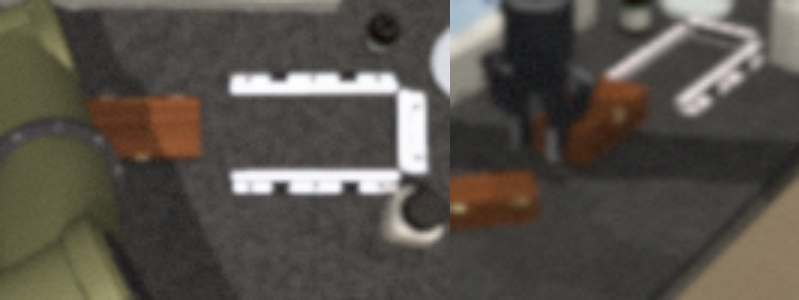

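Emit:
send_rows --rows '[[[0.4, -12, -1, 0, 0, 0, 0], [0.4, -20, -1, 0, 0, 0, 0], [0.4, -26, -1, 0, 0, 0, 0], [0.4, -32, -1, 0, 0, 0, 0], [0.4, -38, -1, 0, 0, 0, 0], [0.4, -44, -1, 0, 0, 0, 0], [0.4, -50, -1, 0, 0, 0, 0], [0.4, -55, -1, 0, 0, 0, 0], [0.4, -58, -1, 0, 0, 0, 0], [0.4, -60, -1, 0, 0, 0, 0]]]'

```text
clock: 6.52
tcp_pos: [0.5671, 0.2216, 0.0201]
tcp_rot: [-3.141, 0.0, 1.546]
wrist_force: [-0.4, 4.0, 3.4]
width: 0.402
```

```bash
cat > chk.py <<'E'
import sys
from h import *
k=sys.argv[1]
p,d=arm.capture('top'); cv2.imwrite(f'pics/top{k}.png',p); p2,d=arm.capture('scene'); cv2.imwrite(f'pics/scene{k}.png',p2)
o=arm.get_obs(); print(o['clock'],o['tcp_pos'].round(4),o['tcp_rot'].round(4),o['wrist_force'].round(2))
L=np.array([.5585,-.1121,-.024]); print('tcp lane',rel(np.r_[o['tcp_pos'][:2],0],L))
cv2.imwrite(f'pics/c{k}.png',np.hstack([cv2.resize(p[150:250,250:400],(450,300)),cv2.resize(p2[170:250,280:373],(349,300))]))
E
python3 chk.py 5
```

```text
6.6167 [0.567  0.2214 0.02  ] [-3.1412e+00  8.0000e-04  1.5461e+00] [0.5  0.47 0.26]
tcp lane [0.0005 0.3336 0.024 ]
```

View pics/c5.png

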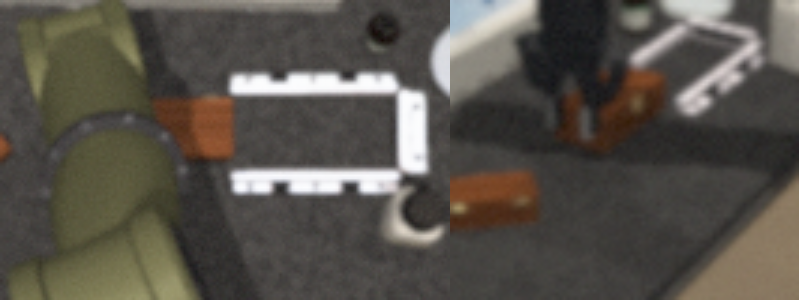

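```bash
cat >> h.py <<'E'
def fitpart(p,g,ucut,n='top'):
    uv=proj(boxpts(*g),n); x0,y0=np.floor(uv.min(0)-8).astype(int); x1,y1=np.ceil(uv.max(0)+8).astype(int)
    q=cv2.GaussianBlur(p[y0:y1,x0:x1].astype(float),(0,0),.6); f=(q[...,2]-q[...,0])/(q.sum(-1)+15); k=slice(ucut-x0,None)
    # ignore very bright (rail) pixels
    w=(q.mean(-1)<130)[:,k].ravel()
    def cost(v):
        m=hullmask(boxpts(*v),n,x0,y0,x1-x0,y1-y0)[:,k].ravel()[w]; ff=f[:,k].ravel()[w]
        A=np.stack([m,np.ones(m.size)],1); sol=np.linalg.lstsq(A,ff,rcond=None)[0]
        return ((A@sol-ff)**2).mean()**.5
    sx=np.array([[0,0,0],[.005,0,0],[0,.005,0],[0,0,.04]])
    r=minimize(cost,g,method='Nelder-Mead',options=dict(initial_simplex=np.array(g)+sx,xatol=1e-4,fatol=1e-6))
    return r.x,r.fun
E
python3 - <<'E'
from h import *
L=np.array([.5585,-.1121,-.024])
for f,u,y in (('top3',250,.181),('top3',285,.181),('top4',290,.181),('top5',312,.145),('top5',315,.145)):
  for g in ([.565,y,-.02],[.569,y,-.0]):
    b=fitpart(cv2.imread(f'pics/{f}.png'),g,u); print(f,u,b[0].round(4),round(b[1],4),rel(b[0],L))
E
```

```text
top3 250 [ 0.5673  0.1807 -0.0217] 0.0099 [0.0018 0.2929 0.0023]
top3 250 [ 0.5668  0.1807 -0.0078] 0.01 [0.0012 0.2929 0.0162]
top3 285 [ 0.5672  0.181  -0.0198] 0.0134 [0.0017 0.2932 0.0042]
top3 285 [ 0.5673  0.1808 -0.0223] 0.0132 [0.0018 0.293  0.0017]
top4 290 [ 0.5671  0.1807 -0.0181] 0.0142 [0.0016 0.2929 0.0059]
top4 290 [ 0.5672  0.181  -0.019 ] 0.014 [0.0017 0.2933 0.005 ]
top5 312 [ 0.5662  0.1451 -0.0346] 0.0122 [ 0.0015  0.2573 -0.0106]
top5 312 [ 0.5657  0.1441 -0.0223] 0.0125 [0.001  0.2563 0.0017]
top5 315 [ 0.565   0.1444 -0.0041] 0.012 [0.0003 0.2566 0.0199]
top5 315 [ 0.5656  0.1444 -0.0218] 0.0113 [0.0009 0.2566 0.0022]
```

Emit:
send_rows --rows '[[[0.4, -5, 0, 0, 0, 0, 0], [0.4, -13, 0, 0, 0, 0, 0], [0.4, -22, 0, 0, 0, 0, 0], [0.4, -31, 0, 0, 0, 0, 0], [0.4, -40, 0, 0, 0, 0, 0], [0.4, -49, 0, 0, 0, 0, 0], [0.4, -58, 0, 0, 0, 0, 0], [0.4, -65, 0, 0, 0, 0, 0], [0.4, -70, 0, 0, 0, 0, 0], [0.4, -73, 0, 0, 0, 0, 0]]]'

```text
clock: 7.45
tcp_pos: [0.5653, 0.148, 0.0201]
tcp_rot: [-3.141, 0.0, 1.546]
wrist_force: [0.3, 0.4, -0.7]
width: 0.403
```

```bash
python3 chk.py 6; python3 - <<'E'
from h import *
L=np.array([.5585,-.1121,-.024])
for u in(335,340):
  for g in ([.565,.071,-.02],[.561,.073,-.03]):
    b=fitpart(cv2.imread('pics/top6.png'),g,u); print(u,b[0].round(4),round(b[1],4),rel(b[0],L))
E
```

```text
7.55 [0.5654 0.1483 0.0202] [-3.1415e+00  5.0000e-04  1.5458e+00] [-0.32  0.29  0.2 ]
tcp lane [0.0007 0.2605 0.024 ]
335 [ 0.5643  0.0698 -0.0204] 0.044 [0.0015 0.182  0.0036]
335 [ 0.5641  0.0703 -0.0156] 0.0461 [0.0013 0.1825 0.0084]
340 [ 0.5639  0.0708 -0.03  ] 0.0148 [ 0.001  0.183 -0.006]
340 [ 0.5639  0.0708 -0.0295] 0.0155 [ 0.001   0.183  -0.0055]
```

View pics/c6.png

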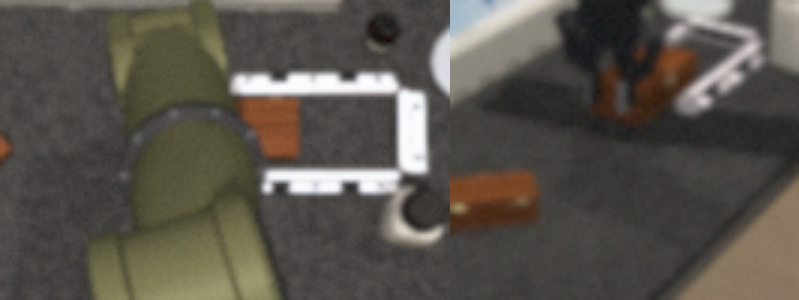

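Emit:
send_rows --rows '[[[0.4, -5, 0, 0, 0, 0, 0], [0.4, -13, 0, 0, 0, 0, 0], [0.4, -22, 0, 0, 0, 0, 0], [0.4, -31, 0, 0, 0, 0, 0], [0.4, -40, 0, 0, 0, 0, 0], [0.4, -49, 0, 0, 0, 0, 0], [0.4, -58, 0, 0, 0, 0, 0], [0.4, -66, 0, 0, 0, 0, 0], [0.4, -72, 0, 0, 0, 0, 0], [0.4, -76, 0, 0, 0, 0, 0]]]'

```text
clock: 8.38
tcp_pos: [0.5635, 0.072, 0.0202]
tcp_rot: [-3.141, 0.0, 1.546]
wrist_force: [0.9, 2.3, -0.0]
width: 0.4
```

```bash
python3 chk.py 7; python3 - <<'E'
from h import *
L=np.array([.5585,-.1121,-.024])
for u in(360,365):
  for g in ([.563,-.003,-.02],[.561,-.005,-.03]):
    b=fitpart(cv2.imread('pics/top7.png'),g,u); print(u,b[0].round(4),round(b[1],4),rel(b[0],L))
E
```

```text
8.4833 [0.5636 0.072  0.0202] [-3.1416e+00  7.0000e-04  1.5454e+00] [-0.49 -0.34  0.15]
tcp lane [0.0006 0.1841 0.024 ]
360 [ 0.5645 -0.0073 -0.0183] 0.0729 [0.0035 0.1049 0.0057]
360 [ 0.5641 -0.0074 -0.0065] 0.0739 [0.0031 0.1048 0.0175]
365 [ 0.5633 -0.0063 -0.012 ] 0.0357 [0.0022 0.1059 0.012 ]
365 [ 0.5635 -0.0063  0.0017] 0.0367 [0.0024 0.1059 0.0257]
```

View pics/c7.png

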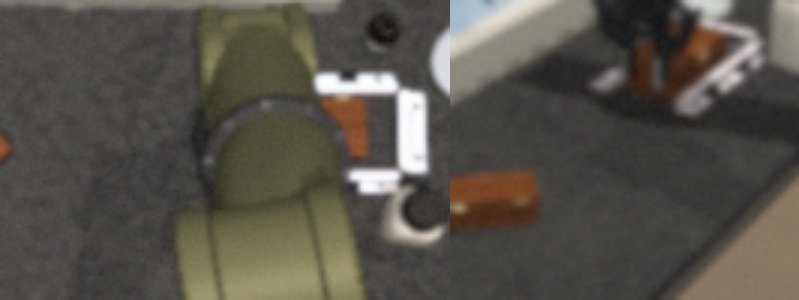

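View pics/scene7.png

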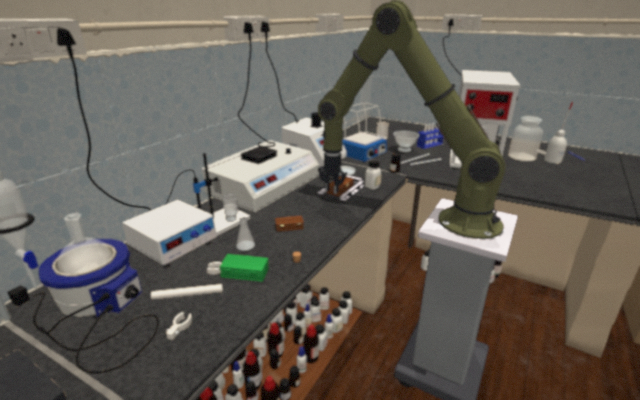

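The box is inside the lane with roughly 42 mm to go. I'll slow down for the final approach.

Emit:
send_rows --rows '[[[0.4, -4, 0, 0, 0, 0, 0], [0.4, -9, 0, 0, 0, 0, 0], [0.4, -14, 0, 0, 0, 0, 0], [0.4, -19, 0, 0, 0, 0, 0], [0.4, -24, 0, 0, 0, 0, 0], [0.4, -28, 0, 0, 0, 0, 0], [0.4, -32, 0, 0, 0, 0, 0], [0.4, -35, 0, 0, 0, 0, 0], [0.4, -37, 0, 0, 0, 0, 0], [0.4, -38, 0, 0, 0, 0, 0]]]'

```text
clock: 9.32
tcp_pos: [0.5625, 0.0349, 0.0201]
tcp_rot: [-3.141, 0.0, 1.546]
wrist_force: [-0.8, 1.4, 0.1]
width: 0.402
```

Emit:
send_rows --rows '[[[0.4, -1, 0, 0, 0, 0, 0], [0.4, -2, 0, 0, 0, 0, 0]]]'

```text
clock: 9.48
tcp_pos: [0.5625, 0.0335, 0.0201]
tcp_rot: [-3.142, -0.0, 1.547]
wrist_force: [-0.5, 1.9, -0.8]
width: 0.399
```

```bash
python3 chk.py 8
```

```text
9.5833 [0.5625 0.0332 0.0201] [-3.1415e+00  2.0000e-04  1.5467e+00] [-0.64  1.05  0.27]
tcp lane [0.0005 0.1453 0.024 ]
```

View pics/c8.png

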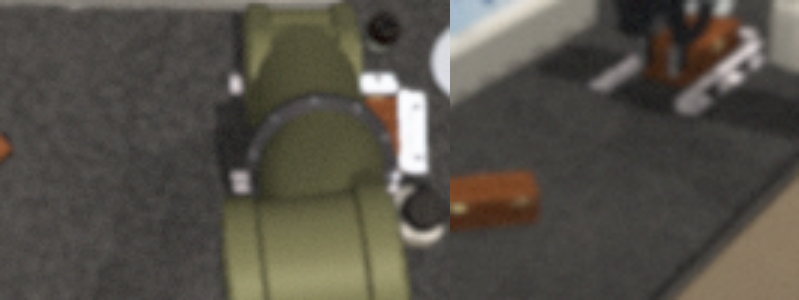

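Emit:
send_rows --rows '[[[0.4, -1, 0, 0, 0, 0, 0], [0.4, -2, 0, 0, 0, 0, 0]]]'

```text
clock: 9.75
tcp_pos: [0.5627, 0.0321, 0.0202]
tcp_rot: [3.141, -0.001, 1.547]
wrist_force: [0.4, 6.8, -0.7]
width: 0.397
```

Emit:
send_rows --rows '[[[0.4, -1, 0, 0, 0, 0, 0], [0.4, -1, 0, 0, 0, 0, 0]]]'

```text
clock: 9.92
tcp_pos: [0.5627, 0.0322, 0.0202]
tcp_rot: [3.141, -0.002, 1.548]
wrist_force: [0.2, 5.7, -1.0]
width: 0.4
```

Emit:
send_rows --rows '[[[0.4, -1, 0, 0, 0, 0, 0], [0.4, -1, 0, 0, 0, 0, 0]]]'

```text
clock: 10.08
tcp_pos: [0.5626, 0.0321, 0.0202]
tcp_rot: [3.141, -0.003, 1.549]
wrist_force: [1.2, 8.0, -0.2]
width: 0.402
```

Emit:
send_rows --rows '[[[0.4, -1, 0, 0, 0, 0, 0], [0.4, -2, 0, 0, 0, 0, 0], [0.4, -2, 0, 0, 0, 0, 0], [0.4, -2, 0, 0, 0, 0, 0]]]'

```text
clock: 10.42
tcp_pos: [0.5626, 0.0321, 0.0203]
tcp_rot: [3.141, -0.005, 1.55]
wrist_force: [0.2, 12.7, -0.3]
width: 0.397
```

```bash
python3 chk.py 9
```

```text
10.5167 [0.5626 0.0321 0.0203] [ 3.1414 -0.0049  1.55  ] [ 0.56 14.02  1.68]
tcp lane [0.0006 0.1442 0.024 ]
```

View pics/c9.png

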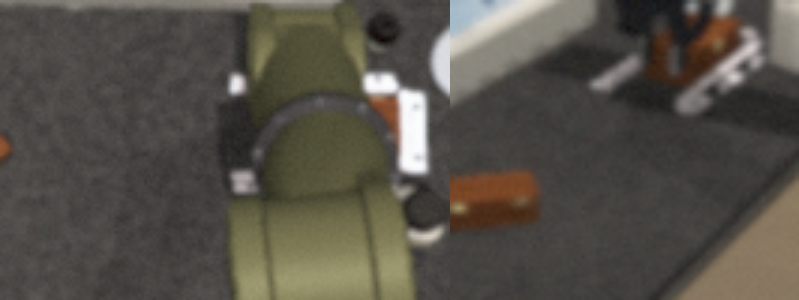

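The box is firmly against the stop: the force rose to 14 N and the tool did not move. I'll back straight off, lift, and move clear to look.

Emit:
send_rows --rows '[[[0.4, 5, 0, 0, 0, 0, 0], [0.4, 15, 0, 0, 0, 0, 0], [0.4, 25, 0, -15, 0, 0, 0], [0.4, 35, 0, -50, 0, 0, 0], [0.4, 60, 0, -90, 0, 0, 0], [0.4, 100, 0, -100, 0, 0, 0], [0.4, 140, 0, -100, 0, 0, 0], [0.4, 180, 0, -100, 0, 0, 0], [0.4, 220, 0, -100, 0, 0, 0], [0.4, 260, 0, -100, 0, 0, 0]]]'

```text
clock: 11.35
tcp_pos: [0.5685, 0.289, 0.1205]
tcp_rot: [3.141, 0.001, 1.546]
wrist_force: [1.2, -0.1, 0.2]
width: 0.401
```

```bash
python3 chk.py 10; python3 - <<'E'
from h import *
p=cv2.imread('pics/top10.png')
l=fitlane(p,'top',[.5585,-.1121,-.024]); print('lane (box inside confounds)',l)
L=np.array([.5585,-.1121,-.024])
uvb=proj(boxpts(.560,-.047,-.024),'top'); print(uvb.min(0),uvb.max(0))
for g in ([.560,-.047,-.024],[.563,-.045,-.01]):
    b=fitpart(p,g,int(uvb.min(0)[0])-7); print(b[0].round(4),round(b[1],4),rel(b[0],L))
o=ortho(p,'top',.03,.48,.64,-.16,.1,.0004); cv2.imwrite('pics/o10.png',o)
E
```

```text
11.45 [0.5665 0.297  0.1196] [-3.1408 -0.0048  1.557 ] [-0.97  0.31  0.13]
tcp lane [-0.0019  0.4092  0.024 ]
lane (box inside confounds) (array([ 0.55836175, -0.11296291, -0.02401865]), np.float64(12.54552181204655))
[344.49481936 182.08787763] [384.42257133 203.12281045]
[ 0.5604 -0.0445 -0.026 ] 0.0258 [ 0.0003  0.0676 -0.002 ]
[ 0.5605 -0.0445 -0.0259] 0.025 [ 0.0004  0.0676 -0.0019]
```

View pics/c10.png

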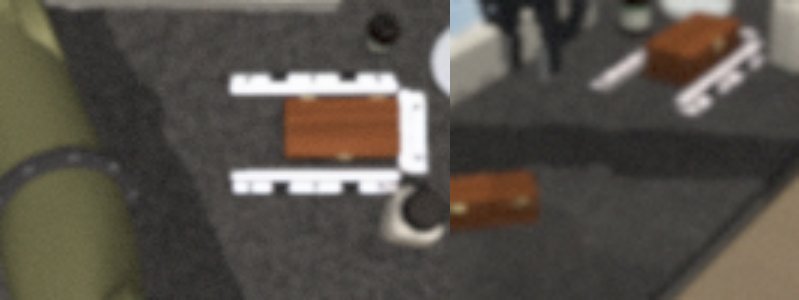

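View pics/o10.png

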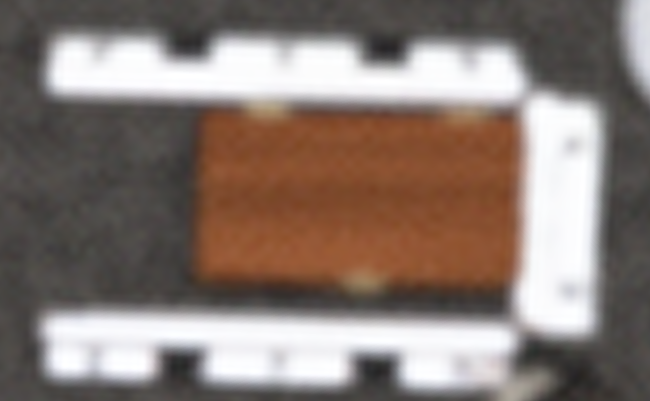

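```bash
python3 - <<'E'
from h import *
a=cv2.imread('pics/top0.png').astype(int);p,_=arm.capture('top');b=p.astype(int)
d=np.abs(a-b).max(-1)
for nm,(u,v) in dict(white=(389,222),dropper=(378,160),petri=(407,170),brass=(406,207),flask=(187,179),cork=(190,237),brown=(456,227)).items(): print(nm,d[v-12:v+13,u-12:u+13].mean().round(1))
o=arm.get_obs(); print(o['clock'],o['qd'].round(3),o['tcp_pos'].round(3))
print(arm.close_job())
E
```

```text
white 4.6
dropper 4.1
petri 2.5
brass 3.7
flask 3.4
cork 22.0
brown 5.1
11.5 [ 0.06  -0.02   0.062  0.047  0.024 -0.002  0.023] [0.567 0.292 0.12 ]
the job is handed in; nothing more can be done
None
```

```bash
python3 - <<'E'
import cv2,numpy as np
a=cv2.imread('pics/top0.png');b=cv2.imread('pics/top10.png')
cv2.imwrite('pics/cork.png',np.hstack([cv2.resize(x[200:260,150:260],(390,213)) for x in(a,b)]))
E
```

```text
(no output)
```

View pics/cork.png

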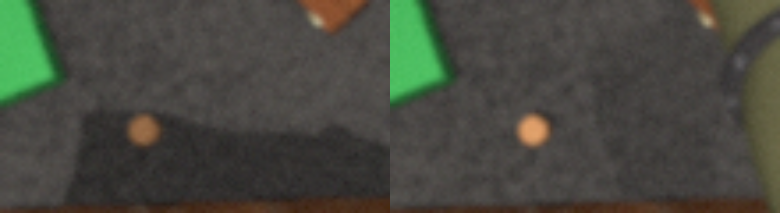

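The weight box is home against the end stop, and I handed the job in at 11.5 s of the 54 s allowed. I pushed it sideways onto the lane's centreline with the outside of both fingers. Then I pushed it endways down the lane, with the fingertips kept above rail height. It was not gripped or lifted.

- **Against the stop:** the force rose to 14 N and the fingers did not advance further, so the leading end is in firm contact. The last top picture shows no gap.
- **Position:** the box is 0.3 mm off the centreline and 0.002 rad askew. My fit of the picture puts its centre 67.6 mm from the stop, against 65 mm nominal. I put that disagreement down to calibration error, since it rested hard against the stop.
- **Rails:** every fit on the way in had the box within about 3.5 mm of the centreline, with 13.5 mm of clearance each side. The arm hid part of the box in those pictures. I saw no sign of contact with either rail.
- **Other things:** comparing the top picture before and after shows the bystanders unmoved. The cork's patch did differ, but only because the arm's shadow had left it; the cork is in the same place.
- **At hand-in:** the arm was clear of everything and still settling slightly.

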